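# Work the wooden wedge out from under the cold-box lid

### The job

The lid of the white cold box on the brewing bench is jammed ajar by a wooden wedge. Take the wedge by its thick end and, while it is still under the lid, work it loose with side pulls along the box's front: first about 15 mm towards the robot, then back and about 15 mm past the middle, away from the robot. Then draw it straight out so that the lid closes, and lay it flat on its base in the rectangular steel tray.

Things in the scene. Friction and masses are not known exactly. Their poses are not given: they have to be found in the camera images.
- wedge: Light-wood wedge under the lid, 0.1 kg, 140 mm long, 40 wide, 30 thick tapering evenly to 4. Origin: underside (base), mid width, 30 mm from the thick end, 110 from the thin; x thick to thin end, z up. Starts on rim and sill at mid box, within 4 deg of square, thin end 50 mm under the lid, thick end 60 mm out in free air. Straight pull: 5 to 20 N. An identical spare lies on the bench.
- chest: White cold box fixed to the bench, 300 mm wide (y). Origin: centre of its base at bench level. -x: front, where the wedge sticks out; +y: side nearer the robot; z up. Walls x -120 to +130 mm, plywood sill x -150 to -120 along the front; rim and sill 140 mm above the bench. Lid's front edge at x -120. The wedge's origin starts near x -180, y 0, z 140.
- lid (a joint): Lid of the cold box, 300 by 250 mm, 20 mm thick, about 1.2 kg, on a sprung hinge along the back rim (box x +130 mm, z 140 mm). Angle in rad: 0 shut on the rim, growing as it lifts; about 0.053 with the wedge in place (front edge 13 mm up). Weight and spring press it on the wedge with about 14 N, and shut it once the wedge is out.
- tray: Open rectangular steel tray fixed to the bench, 160 mm (its x) by 220 mm (its y), 30 mm high, walls and floor 4 mm thick. Origin: centre of its underside, at bench level; z up. It stands to the robot's right of the box. A round steel bowl near it is not the tray.
There are look-alikes about, which are no part of the job. Leave any green look-alike of the wedge alone.

How it is judged:
By the outcome, as a careful person would: the job done as asked, in the order asked, and still so for the second after the job is handed in, with the robot touching nothing.
It also fails if it takes over 51 s, if anything falls off the work surface, if the arm or the gripper's body presses on something with over 40 N, if the wrist force passes 120 N, or if a joint passes its speed limit or range.

### The arm

A 6-joint arm with a two-finger parallel gripper is mounted at the origin on the work surface. World frame = base frame: x ahead of the robot, y to its left, z up, the work surface at z = 0. Lengths are in mm, angles in rad, forces in N, time in s.
With the tool pointing down it reaches from about 350 to 975 mm from the base axis. Payload 7.1 kg.
Tool frame: the origin (TCP) lies on the mounting face of the last link; the fingertips stand 182 mm ahead of it and the grasp point (between the pads) lies 163 mm ahead of it (ctrl.tip_reach is the distance from the TCP to the fingertips, in mm); z points along the fingers, y is the direction in which the jaws open and shut (so a half turn about z gives the same grasp; the last joint's range is limited). The gripper opens to 88 mm and grips with 3 to 60 N. Pads are 20 mm wide; open, the fingers measure 115 mm over their backs; the gripper's body (75 mm by 178 mm) begins 61 mm behind the grasp point.
Start: joints at [-1.204, 0.423, 1.63, -0, 1.089, -0.019], TCP at [235.204, -579.038, 404.675] pointing down, gripper open.
Joint ranges: [-3, 3], [-0.9, 2.11], [0.09, 2.58], [-1.31, 4.45], [0.11, 2.69], [-2.54, 2.54]. Speed limits (rad/s): [2.39, 2.39, 3.01, 3.14, 3.14, 3.14].

### API

Orientations are given as a rotation vector (axis times angle).
In Python, from workcell import ctrl gives the robot as it stands.
- The arm moves only by the tool jog_arm, never from a script. Its argument "steps" is a list that holds one entry, the list of rows, each a list of 7 numbers: the shift along the tool's x, y, z in m, then the turn, a rotation vector about the tool's x, y, z in degrees, then the gripper's target within -1 to 1 (shut at 1, half-way at 0, fully open at -1). A call has 1 to 20 rows; each row shifts and turns the commanded pose from where the row before left it, along the tool's axes as they then stand; what a row does not reach is not made up. A row lasts 1/12 s, in which the tool goes at most 41.7 mm and 7.16 degrees, less where a joint would pass 70% of its speed; a pose out of reach is approached as far as the arm can. A call is refused whole if a number of a shift passes 0.0417 or a number of a turn 7.16, either way. A call with a gripper value outside its range is refused whole. The fingers move at their own pace and stop on an object; the grip force is fixed at half the most. Time passes only in rows, so rows that do not move let the fingers close. It gives the time, the measured TCP pose, the force and the opening at its end, in the units of the state.
- ctrl.get_obs(): the state, without advancing time (a new reading comes with each control period).
- ctrl.get_image(name): name is "scene" or "top"; returns the picture (480x640x3 uint8, red, green, blue); there is no depth.
- ctrl.camera_info(name): a dict with "fx", "fy", "cx", "cy" (pixels), "origin" and "attitude" of the camera in the world. Camera axes: x right, y down, z forward; pixel columns grow to the right and rows downward; lengths in mm; the calibration is good to about 2 mm. A picture is of the moment at which its call begins. camera_info takes no time and is no camera call.
- ctrl.close_job(): hands the job in, once; it reports no verdict.
Trained networks look in the newest picture that a camera, given by its name, has taken for a name from the list of things; names that differ only in an ending like _2 or _b are one class to them, and where a whole thing is asked for, a point or a joint stands for the part that bears it (a point fixed in the world has none). Each returns a list of dicts, best first, with "p" (0 to 1); they miss things now and then, are a little off and sometimes report something else, mostly with a low value. They report only what shows in the picture. A call takes as long as a camera call. They do not tell look-alikes from the thing itself.
- ctrl.look_for(thing, camera): "bbox" ([left, top, right, bottom] in pixels, round what is visible of it).
- ctrl.trace(thing, camera): "pixels" (480x640 bool, what is visible of it) and "bbox" ([left, top, right, bottom] in pixels, round what is visible of it).
- ctrl.landmark_of(thing, camera): "uv" ([column, row] in pixels: a listed point, or the origin of a listed thing).
The state is a dict: "t": time; "qpos": joint angles; "qvel": joint speeds; "joint_torque": joint torques, N m; "ee_pos": TCP position; "orientation": TCP orientation; "ft_force": force on the tool from outside, world axes, zero at the start; "moment": the same for the moment, N m; "width": finger opening in mm.
Only numpy, scipy, OpenCV 4.12 (cv2) and the standard library are available. Lean on these libraries where they do the work, as an engineer would, in place of code of your own. Each camera call takes 0.05 s, during which the arm holds its last target.

## Working session

There is one attempt and no reset: what is moved stays moved. The work goes in short steps, Python scripts to look and compute and a tool call to move; the robot and the scene stay as the last step left them, time stands still between calls to the robot, and variables do not carry over. Pictures are saved under pics/ and viewed, and the job is handed in when it is done.

Besides the shell and the picture viewer there is one more tool, called after ">>>" in YAML: its name, and indented under it one key for each argument. jog_arm: Moves the arm, as the interface text tells. Its arguments: {"type":"object","properties":{"steps":{"type":"array"}},"required":["steps"]}

```bash
ls; mkdir -p pics
python3 - <<'E'
from workcell import ctrl
import cv2
for n in("scene","top"):
    im=ctrl.get_image(n); cv2.imwrite(f"pics/{n}0.png",im[:,:,::-1]); print(n,ctrl.camera_info(n))
    for t in("wedge","chest","tray","lid"):
        for f in(ctrl.look_for,ctrl.landmark_of):
            print(t,[{k:(v if k=="p" else [round(float(a),1) for a in v]) for k,v in d.items()} for d in f(t,n)])
print(ctrl.get_obs())
E
```

```text
pics
scene {'fx': 457.10146878017684, 'fy': 457.10146878017684, 'cx': 318.4458805882056, 'cy': 237.15837906357137, 'origin': array([1279.94549268,  194.8372019 ,  690.38926742]), 'attitude': array([-1.50004725, -1.95384219,  0.91325957])}
wedge [{'bbox': [309.8, 181.0, 353.7, 206.8], 'p': 0.9}, {'bbox': [250.8, 314.6, 332.7, 346.5], 'p': 0.57}]
wedge [{'uv': [272.4, 330.7], 'p': 0.84}, {'uv': [329.0, 200.2], 'p': 0.75}]
chest [{'bbox': [331.0, 152.0, 494.0, 315.8], 'p': 0.78}]
chest []
tray [{'bbox': [145.9, 174.8, 248.3, 225.1], 'p': 0.83}]
tray [{'uv': [197.5, 201.9], 'p': 0.73}]
lid [{'bbox': [347.7, 154.8, 493.6, 263.6], 'p': 0.94}]Traceback (most recent call last):
  File "<stdin>", line 7, in <module>
ValueError: it knows: chest, tray, wedge
```

Run:
```python
from workcell import ctrl
import cv2
for n in("top",):
    im=ctrl.get_image(n); cv2.imwrite(f"pics/{n}0.png",im[:,:,::-1]); print(n,ctrl.camera_info(n))
    for t in("wedge","chest","tray"):
        for f in(ctrl.look_for,ctrl.landmark_of):
            print(t,[{k:(v if k=="p" else [round(float(a),1) for a in v]) for k,v in d.items()} for d in f(t,n)])
print(ctrl.get_obs())
```

```text
top {'fx': 458.1817361650873, 'fy': 458.1817361650873, 'cx': 317.3704226063496, 'cy': 234.82859215237673, 'origin': array([ 384.64157387,    2.47637605, 1218.03057995]), 'attitude': array([-2.10996617,  2.13671897, -0.1840872 ])}
wedge [{'bbox': [299.0, 244.1, 337.4, 265.9], 'p': 0.88}, {'bbox': [296.5, 162.4, 344.1, 181.2], 'p': 0.66}]
wedge [{'uv': [334.9, 174.5], 'p': 0.65}, {'uv': [324.5, 255.1], 'p': 0.58}]
chest [{'bbox': [183.1, 193.7, 314.2, 339.2], 'p': 0.8}]
chest []
tray []
tray [{'uv': [456.0, 298.1], 'p': 0.75}]
{'t': 0.75, 'qpos': array([-1.20397782e+00,  4.23056557e-01,  1.62987560e+00, -1.05739331e-05,
        1.08859698e+00, -1.90180995e-02]), 'qvel': array([ 0.00062879, -0.00179842, -0.00122081,  0.00014793,  0.00047008,
        0.00083028]), 'joint_torque': array([-3.17191647e-03, -5.44481421e+01, -2.74026114e+01,  6.42018439e-02,
        1.66909519e-02,  1.22680157e-05]), 'ee_pos': array([ 235.21826481, -579.0397847 ,  404.71181301]), 'orientation': array([3.08324822e+00, 6.02313560e-01, 2.76761876e-06]), 'ft_force': array([-0.22380235, -0.22230572,  0.30928191]), 'moment': array([0.05517663, 0.05372443, 0.04083034]), 'width': 87.50536462519558}
```

View pics/scene0.png

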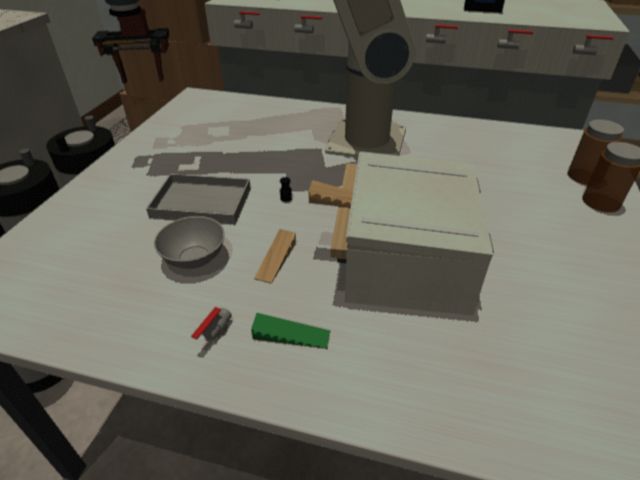

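View pics/top0.png

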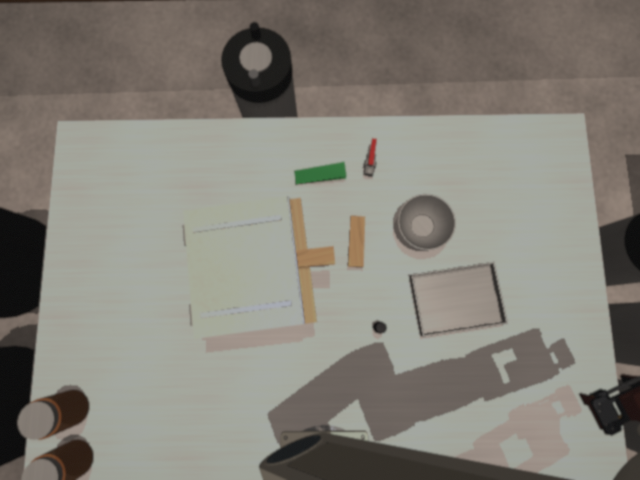

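The top view has the robot at the bottom, with the box front facing right. These could be taken for the wedge:
- **Under the lid:** scene (331,193), top (318,257). This is the one I want.
- **Wooden spare on the bench:** scene (276,256), top (357,242).
- **Green look-alike:** scene (290,331), top (320,174).

I'll check the choice in close crops.

Run:
```python
import cv2,numpy as np
a=cv2.imread("pics/scene0.png")[160:270,290:380]; b=cv2.imread("pics/top0.png")[190:330,280:380]
cv2.imwrite("pics/c1.png",np.hstack([cv2.resize(a,(400,489),interpolation=cv2.INTER_CUBIC),cv2.resize(b,(349,489),interpolation=cv2.INTER_CUBIC)]))
c=cv2.imread("pics/top0.png")[250:345,395:515]; d=cv2.imread("pics/scene0.png")[165:230,140:255]
cv2.imwrite("pics/c2.png",np.hstack([cv2.resize(c,(400,317),interpolation=cv2.INTER_CUBIC),cv2.resize(d,(400,317),interpolation=cv2.INTER_CUBIC)]))
```

```text
(no output)
```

View pics/c1.png

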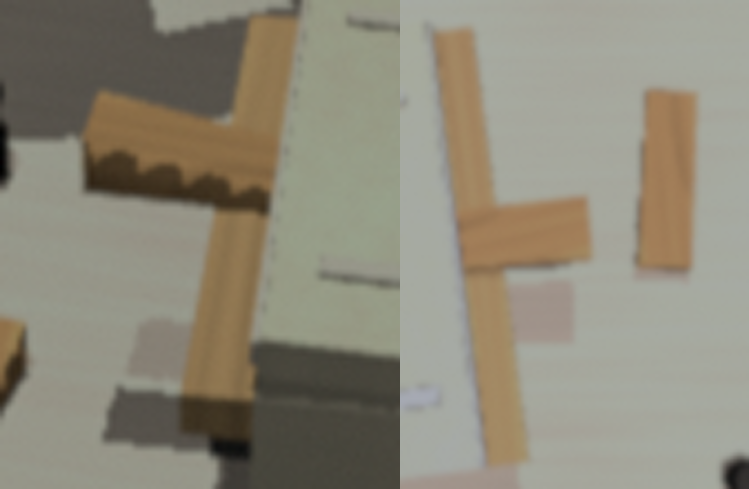

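View pics/c2.png

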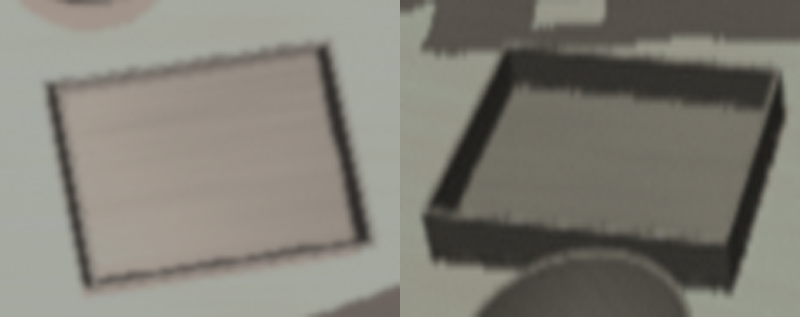

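The crops confirm it: the wedge to take lies on the plywood sill under the lid, with its thick end at crop left (scene) and right (top). The tray is the rectangular one. Next I triangulate the corners.

```bash
cat > h.py <<'E'
import numpy as np, cv2
from scipy.spatial.transform import Rotation as R
from scipy.optimize import least_squares
from workcell import ctrl
C={n:ctrl.camera_info(n) for n in("scene","top")}
def ray(n,uv):
    c=C[n]; d=R.from_rotvec(c["attitude"]).apply([(uv[0]-c["cx"])/c["fx"],(uv[1]-c["cy"])/c["fy"],1]); return c["origin"],d
def plane(n,uv,z):
    o,d=ray(n,uv); return o+d*(z-o[2])/d[2]
def tri(s,t):
    o1,d1=ray("scene",s);o2,d2=ray("top",t)
    k=np.linalg.lstsq(np.c_[d1,-d2],o2-o1,rcond=None)[0]
    a=o1+d1*k[0];b=o2+d2*k[1]; return (a+b)/2,np.linalg.norm(a-b)
def proj(n,p):
    c=C[n]; q=R.from_rotvec(c["attitude"]).inv().apply(np.atleast_2d(p)-c["origin"]); return np.c_[c["fx"]*q[:,0]/q[:,2]+c["cx"],c["fy"]*q[:,1]/q[:,2]+c["cy"]]
E
cat > m.py <<'E'
from h import *
np.set_printoptions(precision=1,suppress=True)
S=lambda x,y:(290+x/4.444-.4,160+y/4.445-.4)
T=lambda x,y:(280+(x-400)/3.49-.4,190+y/3.493-.4)
T2=lambda x,y:(395+x*.3-.35,250+y*.2997-.35)
S2=lambda x,y:(140+(x-400)*.2875-.35,165+y*.205-.4)
for n,s,t in [("thick robot-side top",S(97,91),T(592,258)),("thick far top",S(85,137),T(586,198)),("sill far outer",S(182,432),T(473,30)),("tray1 -x-y?",S2(513,48),T2(88,288))]:
    print(n,*tri(s,t),plane("top",t,170),plane("scene",s,170))
for n,t in [("sill near outer",T(527,462)),("sill far outer",T(473,30))]: print(n,plane("top",t,140))
# tray rim corners z=30, both views
for t in [(47,85),(328,43),(370,241),(88,288)]: print("tray top",plane("top",T2(*t),30))
for s in [(425,212),(513,48),(782,72),(730,245)]: print("tray scene",plane("scene",S2(*s),30))
E
python3 m.py
```

```text
thick robot-side top [509.  -30.4 168.7] 1.8463497832412237 [508.6 -29.4 170. ] [511.  -30.7 170. ]
thick far top [548.6 -26.  169.8] 0.44046165655778174 [548.6 -26.2 170. ] [548.9 -25.7 170. ]
sill far outer [677.3  51.1 121.2] 1.7550725191500207 [664.5  48.1 170. ] [728.9  64.2 170. ]
tray1 -x-y? [ 388.  -329.7   61.5] 197.74402982631287 [ 343.6 -219.2  170. ] [ 564.7 -321.9  170. ]
sill near outer [377.   15.2 140. ]
sill far outer [672.5  49.4 140. ]
tray top [ 492.4 -225.1   30. ]
tray top [ 522.3 -445.3   30. ]
tray top [ 370.6 -465.    30. ]
tray top [ 338.1 -248.8   30. ]
tray scene [ 524.8 -445.2   30. ]
tray scene [ 372.2 -461.    30. ]
tray scene [ 342.2 -250.7   30. ]
tray scene [ 495.7 -227.8   30. ]
```

```bash
cat > m2.py <<'E'
from h import *
np.set_printoptions(precision=2,suppress=True)
S=lambda x,y:(290+x/4.444-.4,160+y/4.445-.4)
T=lambda x,y:(280+(x-400)/3.49-.4,190+y/3.493-.4)
# model pts in wedge frame: x thick->thin, y left; z
def res(p,zb=None,out=False):
    x,y,a,z=p
    f=lambda X,Y,Z: np.array([x+np.cos(a)*X-np.sin(a)*Y,y+np.sin(a)*X+np.cos(a)*Y,z+Z])
    r=[]
    for n,q,uv in [("scene",f(-30,20,30),S(97,91)),("scene",f(-30,-20,30),S(85,137)),("scene",f(-30,-20,0),S(85,188)),
                 ("top",f(-30,20,30),T(592,258)),("top",f(-30,-20,30),T(586,198))]:
        r+=list(proj(n,q)[0]-uv)
    # side edges at lid edge: perpendicular dist only to edge line
    for n,Y,uv in [("top",20,T(466,268)),("top",-20,T(459,211)),("scene",20,S(232,128))]:
        A,B=proj(n,f(-30,Y,30))[0],proj(n,f(60,Y,30-26*90/140))[0]
        d=(B-A)/np.linalg.norm(B-A); w=np.array(uv)-A; r.append(d[0]*w[1]-d[1]*w[0])
    return np.array(r)
s=least_squares(res,[525,2,np.radians(96.6),140]); print(s.x,np.degrees(s.x[2]),s.fun)
x,y,a,_=s.x
print("grasp 33",x+3*np.cos(a),y+3*np.sin(a))
for t in ["top"]: print("bowl z60",plane("top",(394,222),60),plane("top",(455,222),60))
# arc plan
from scipy.spatial.transform import Rotation as R
o=ctrl.get_obs(); R0=R.from_rotvec(o["orientation"]); p0=o["ee_pos"]
ya=np.degrees(np.arctan2(*R0.as_matrix()[[1,0],1])); print("ytool",ya)
def plan(goal,yang,N):
    d=(yang-ya+180)%360-180
    dr=R.from_rotvec([0,0,-np.radians(d)/N]); M=np.zeros((3,3)); Rk=R0
    for k in range(N): M+=Rk.as_matrix(); Rk=Rk*dr
    v=np.linalg.solve(M,np.array(goal)-p0); print(N,-d/N,v,np.linalg.norm(v))
plan([x+3*np.cos(a),y+3*np.sin(a),400],np.degrees(a)-90,20)
E
python3 m2.py
```

```text
[527.17   1.85   1.63 139.56] 93.43942258276489 [ 0.94 -0.24 -0.58  0.11 -0.29  0.77 -0.07 -0.14  0.29 -0.11  0.39 -0.13
  0.62]
grasp 33 526.9854052796412 4.84771535320823
bowl z60 [ 627.1  -187.86   60.  ] [ 624.96 -344.73   60.  ]
ytool -67.89291011861091
20 -3.5666166350687902 [34.54 -4.52  0.23] 34.83861355566963
```

The fit puts the wedge base at z ≈ 139.6 (140 expected), its origin at (527, 2) and its axis at about 94°, against 96.6° for the box, so within 4°. Moving to above the grasp point.

>>> jog_arm:
  steps:
    - [[0.0345,-0.0045,0,0,0,-3.57,-1],[0.0345,-0.0045,0,0,0,-3.57,-1],[0.0345,-0.0045,0,0,0,-3.57,-1],[0.0345,-0.0045,0,0,0,-3.57,-1],[0.0345,-0.0045,0,0,0,-3.57,-1],[0.0345,-0.0045,0,0,0,-3.57,-1],[0.0345,-0.0045,0,0,0,-3.57,-1],[0.0345,-0.0045,0,0,0,-3.57,-1],[0.0345,-0.0045,0,0,0,-3.57,-1],[0.0345,-0.0045,0,0,0,-3.57,-1],[0.0345,-0.0045,0,0,0,-3.57,-1],[0.0345,-0.0045,0,0,0,-3.57,-1],[0.0345,-0.0045,0,0,0,-3.57,-1],[0.0345,-0.0045,0,0,0,-3.57,-1],[0.0345,-0.0045,0,0,0,-3.57,-1],[0.0345,-0.0045,0,0,0,-3.57,-1],[0.0345,-0.0045,0,0,0,-3.57,-1],[0.0345,-0.0045,0,0,0,-3.57,-1],[0.0345,-0.0045,0,0,0,-3.57,-1],[0.0345,-0.0045,0,0,0,-3.57,-1]]

```text
t: 2.42
ee_pos: [526.5, 5.7, 404.9]
orientation: [2.149, 2.291, 0.001]
ft_force: [0.7, -1.0, 0.7]
width: 87.9
```

```bash
cat > rel.py <<'E'
import sys; from h import *
np.set_printoptions(precision=2,suppress=True)
def state(goal=None,yang=None):
    o=ctrl.get_obs(); M=R.from_rotvec(o["orientation"]).as_matrix()
    y=np.degrees(np.arctan2(M[1,1],M[0,1]))
    print("t",round(o["t"],2),"p",o["ee_pos"],"yang",round(y,2),"tilt",np.degrees(np.arccos(-M[2,2])).round(2),"F",o["ft_force"],"w",round(o["width"],1))
    if goal is not None: print("tool shift",M.T@(np.array(goal)-o["ee_pos"]),"turn z",-(yang-y))
E
python3 - <<'E'
from rel import *
state([527,5,325],4)
im=ctrl.get_image("scene"); cv2.imwrite("pics/s1.png",cv2.resize(im[100:280,230:450,::-1],(733,600),interpolation=cv2.INTER_CUBIC))
E
```

```text
t 2.42 p [526.53   5.71 404.88] yang 3.68 tilt 0.04 F [ 0.74 -0.96  0.75] w 87.9
tool shift [-0.74  0.36 79.88] turn z -0.3214296787559223
```

View pics/s1.png

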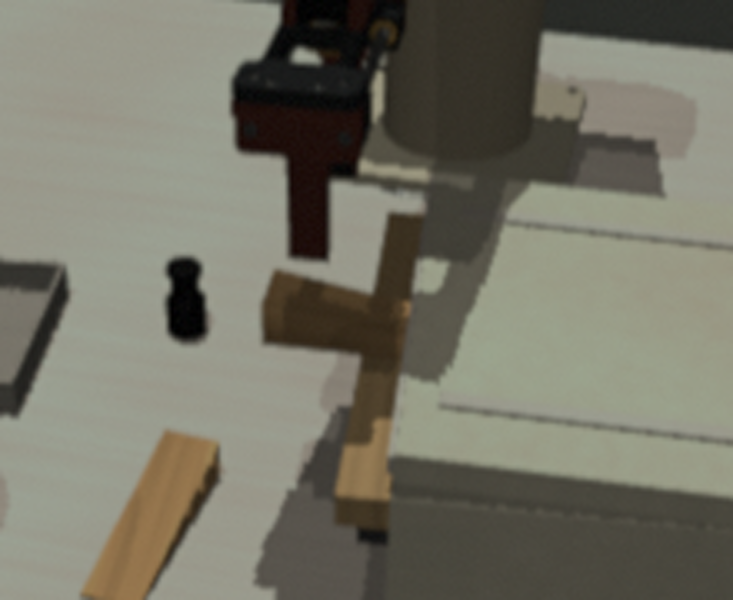

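In the crop the fingers at (310,210) stand over the protruding thick end at (300,310). I'll descend and close.

>>> jog_arm:
  steps:
    - [[-0.0007,0.0004,0.015,0,0,-0.3,-1],[0,0,0.015,0,0,0,-1],[0,0,0.015,0,0,0,-1],[0,0,0.015,0,0,0,-1],[0,0,0.01,0,0,0,-1],[0,0,0.005,0,0,0,-1],[0,0,0.004,0,0,0,-1],[0,0,0,0,0,0,-1],[0,0,0,0,0,0,0.2],[0,0,0,0,0,0,1],[0,0,0,0,0,0,1],[0,0,0,0,0,0,1],[0,0,0,0,0,0,1],[0,0,0,0,0,0,1],[0,0,0,0,0,0,1],[0,0,0,0,0,0,1]]

```text
t: 3.8
ee_pos: [527.5, 3.2, 325.9]
orientation: [2.145, 2.293, 0.002]
ft_force: [1.5, -1.8, -3.1]
width: 40.3
```

Run:
```python
from rel import *
state([527,5,325],4)
im=ctrl.get_image("scene"); cv2.imwrite("pics/s2.png",cv2.resize(im[100:280,230:450,::-1],(733,600),interpolation=cv2.INTER_CUBIC))
```

```text
t 3.8 p [527.5    3.23 325.88] yang 3.8 tilt 0.12 F [ 1.51 -1.79 -3.06] w 40.3
tool shift [ 1.8  -0.39  0.88] turn z -0.19621063254902094
```

View pics/s2.png

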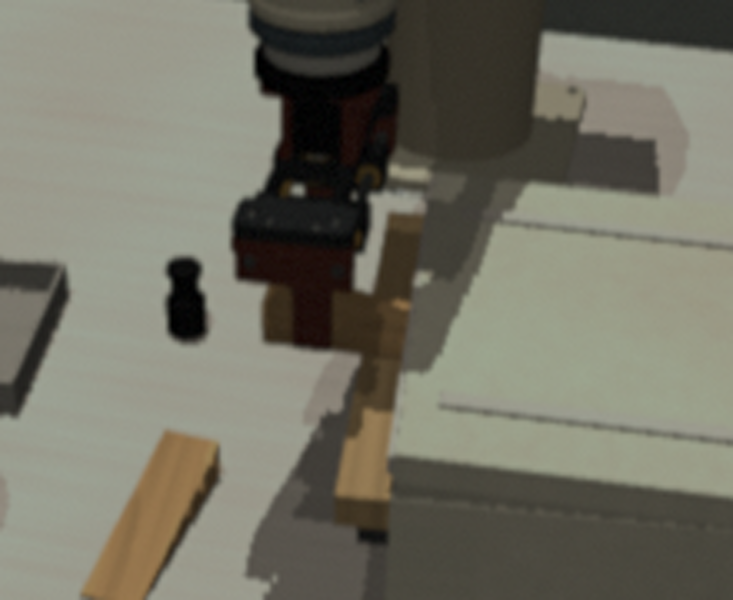

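Gripped, opening 40.3 mm. First side pull, towards the robot.

>>> jog_arm:
  steps:
    - [[-0.0001,-0.0015,0,0,0,0,1],[-0.0001,-0.0015,0,0,0,0,1],[-0.0001,-0.0015,0,0,0,0,1],[-0.0001,-0.0015,0,0,0,0,1],[-0.0001,-0.0015,0,0,0,0,1],[-0.0001,-0.0015,0,0,0,0,1],[-0.0001,-0.0015,0,0,0,0,1],[0,-0.0015,0,0,0,0,1],[0,-0.0015,0,0,0,0,1],[0,-0.0015,0,0,0,0,1],[0,0,0,0,0,0,1],[0,0,0,0,0,0,1],[0,0,0,0,0,0,1]]

```text
t: 4.93
ee_pos: [514.4, 1.3, 326.3]
orientation: [2.145, 2.288, 0.008]
ft_force: [10.9, -3.5, -7.5]
width: 39.8
```

Run:
```python
from rel import *
state()
a=ctrl.get_image("scene")[100:280,230:450,::-1];b=ctrl.get_image("top")[190:330,260:400,::-1]
cv2.imwrite("pics/s3.png",np.hstack([cv2.resize(a,(440,360),interpolation=cv2.INTER_CUBIC),cv2.resize(b,(360,360),interpolation=cv2.INTER_CUBIC)]))
```

```text
t 4.93 p [514.43   1.3  326.34] yang 3.69 tilt 0.45 F [10.95 -3.49 -7.49] w 39.8
```

View pics/s3.png

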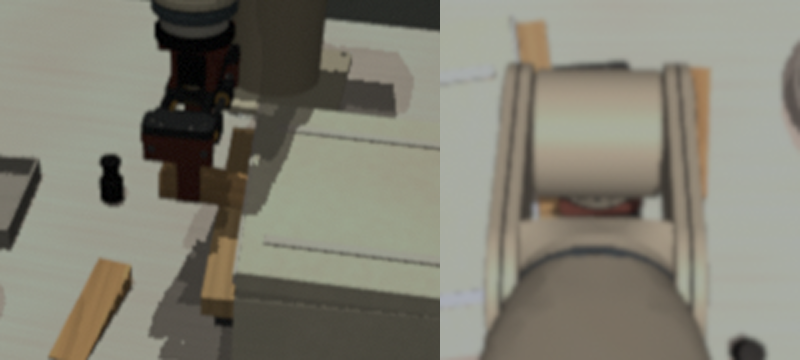

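```bash
cat >> rel.py <<'E'
def gp():
    o=ctrl.get_obs(); g=o["ee_pos"]+163*R.from_rotvec(o["orientation"]).as_matrix()[:,2]
    bx=np.array([-.115,.9934,0]);by=np.array([-.9934,-.115,0]); d=g-np.array([525,32.3,140])
    print("grasp",g,"box x",d@bx-150,"box y",d@by,"z",d[2]+140)
E
python3 -c "
from rel import *
gp()"
```

```text
grasp [515.71   1.28 163.35] box x -179.74651143461435 box y 12.793917056546798 z 163.34572616554183
```

>>> jog_arm:
  steps:
    - [[0,-0.0015,0,0,0,0,1],[0,-0.0013,0,0,0,0,1],[0,0,0,0,0,0,1],[0,0,0,0,0,0,1]]

```text
t: 5.37
ee_pos: [511.7, 1.1, 326.4]
orientation: [2.144, 2.287, 0.009]
ft_force: [12.7, -3.5, -8.4]
width: 40.1
```

```bash
python3 -c "
from rel import *
state();gp()
a=ctrl.get_image('scene')[160:270,290:380,::-1]
cv2.imwrite('pics/s4.png',cv2.resize(a,(450,550),interpolation=cv2.INTER_CUBIC))"
```

```text
t 5.37 p [511.72   1.05 326.41] yang 3.69 tilt 0.48 F [12.68 -3.53 -8.36] w 40.1
grasp [513.07   1.02 163.42] box x -179.7044557973841 box y 15.451285464889313 z 163.41811741759284
```

View pics/s4.png

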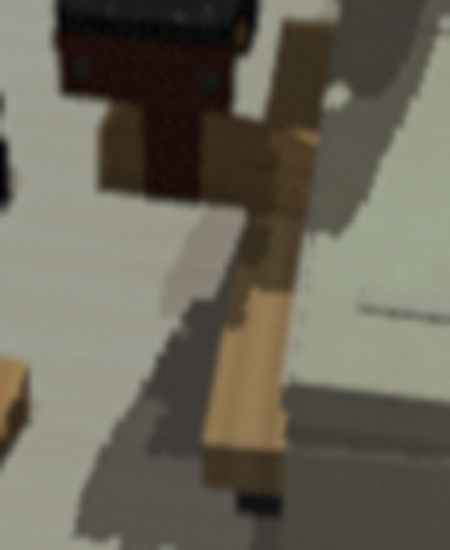

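It moved about 15 mm towards the robot as a whole; the edge at the lid shifted as much as the thick end. Now back and past the middle.

>>> jog_arm:
  steps:
    - [[0.0001,0.0019,0,0,0,0,1],[0.0001,0.0019,0,0,0,0,1],[0.0001,0.0019,0,0,0,0,1],[0.0001,0.0019,0,0,0,0,1],[0.0001,0.0019,0,0,0,0,1],[0.0001,0.0019,0,0,0,0,1],[0.0001,0.0019,0,0,0,0,1],[0.0001,0.0019,0,0,0,0,1],[0.0001,0.0019,0,0,0,0,1],[0.0001,0.0019,0,0,0,0,1],[0.0001,0.0019,0,0,0,0,1],[0.0001,0.0019,0,0,0,0,1],[0.0001,0.0019,0,0,0,0,1],[0.0001,0.0019,0,0,0,0,1],[0.0001,0.0019,0,0,0,0,1],[0,0.0019,0,0,0,0,1],[0,0.0019,0,0,0,0,1],[0,0,0,0,0,0,1],[0,0,0,0,0,0,1],[0,0,0,0,0,0,1]]

```text
t: 7.08
ee_pos: [534.9, 3.9, 324.5]
orientation: [-2.133, -2.287, 0.027]
ft_force: [-30.2, -11.5, 25.1]
width: 40.7
```

```bash
python3 -c "
from rel import *
state();gp()
a=ctrl.get_image('scene')[160:270,290:380,::-1]
cv2.imwrite('pics/s5.png',cv2.resize(a,(450,550),interpolation=cv2.INTER_CUBIC))"
```

```text
t 7.08 p [534.93   3.91 324.47] yang 4.0 tilt 1.28 F [-30.23 -11.55  25.11] w 40.7
grasp [531.33   3.35 161.51] box x -179.48499391020493 box y -2.9600396602557986 z 161.51167791509926
```

View pics/s5.png

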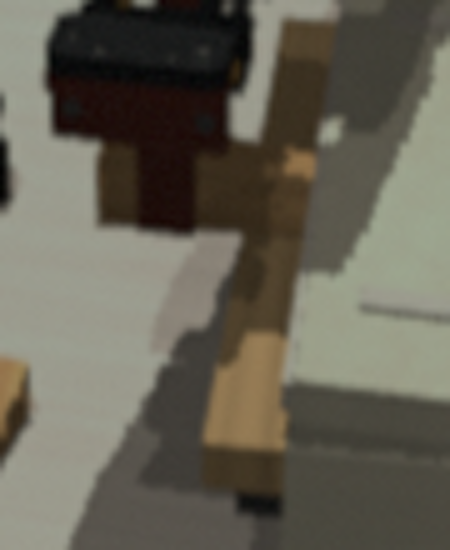

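The second pull stuck: the wedge is only about 3 mm past the middle, with 30 N sideways and 25 N of downward push. I'll ease the downward push by raising the tool slightly.

>>> jog_arm:
  steps:
    - [[0,0,-0.0005,0,0,0,1],[0,0,-0.0005,0,0,0,1],[0,0,-0.0005,0,0,0,1],[0,0,-0.0005,0,0,0,1],[0,0,0,0,0,0,1],[0,0,0,0,0,0,1]]

```text
t: 7.63
ee_pos: [536.2, 4.1, 325.4]
orientation: [-2.135, -2.289, 0.022]
ft_force: [-18.6, -8.7, 6.8]
width: 40.7
```

```bash
python3 -c "
from rel import *
state();gp();print(ctrl.get_obs()['moment'])"
```

```text
t 7.63 p [536.18   4.14 325.36] yang 3.98 tilt 1.03 F [-18.63  -8.66   6.79] w 40.7
grasp [533.28   3.66 162.38] box x -179.4019302413334 box y -4.9291920604134365 z 162.38462237942886
[-1.53  3.19  0.91]
```

>>> jog_arm:
  steps:
    - [[0,0,-0.0003,-0.5,0,0,1],[0,0,-0.0002,-0.5,0,0,1],[0,0.0012,0,0,0,0,1],[0,0.0012,0,0,0,0,1],[0,0.0012,0,0,0,0,1],[0,0.0012,0,0,0,0,1],[0,0.0012,0,0,0,0,1],[0,0,0,0,0,0,1],[0,0,0,0,0,0,1]]

```text
t: 8.38
ee_pos: [541.0, 4.9, 325.6]
orientation: [-2.141, -2.295, 0.006]
ft_force: [-23.9, -6.5, 9.6]
width: 40.9
```

```bash
python3 -c "
from rel import *
state();gp();print(ctrl.get_obs()['moment'])"
```

```text
t 8.38 p [541.02   4.94 325.56] yang 3.99 tilt 0.28 F [-23.93  -6.52   9.6 ] w 40.9
grasp [540.24   4.77 162.56] box x -179.10189871936697 box y -11.975002100756633 z 162.5588494001039
[-1.02  4.51  1.04]
```

>>> jog_arm:
  steps:
    - [[0,0.0012,-0.0003,0,0,0,1],[0,0.0012,-0.0002,0,0,0,1],[0,0.0011,0,0,0,0,1],[0,0,0,0,0,0,1],[0,0,0,0,0,0,1],[0,0,0,0,0,0,1]]

```text
t: 8.88
ee_pos: [546.3, 5.5, 325.7]
orientation: [2.143, 2.296, 0.001]
ft_force: [-13.4, -2.7, -3.0]
width: 40.8
```

```bash
python3 -c "
from rel import *
state();gp();print(ctrl.get_obs()['moment'])
a=ctrl.get_image('scene')[160:270,290:380,::-1]
cv2.imwrite('pics/s6.png',cv2.resize(a,(450,550),interpolation=cv2.INTER_CUBIC))"
```

```text
t 8.88 p [546.27   5.49 325.73] yang 3.93 tilt 0.05 F [-13.37  -2.74  -2.98] w 40.8
grasp [546.42   5.49 162.73] box x -179.09732616969436 box y -18.19297519363809 z 162.7323095431462
[-0.57  2.61  0.67]
```

View pics/s6.png

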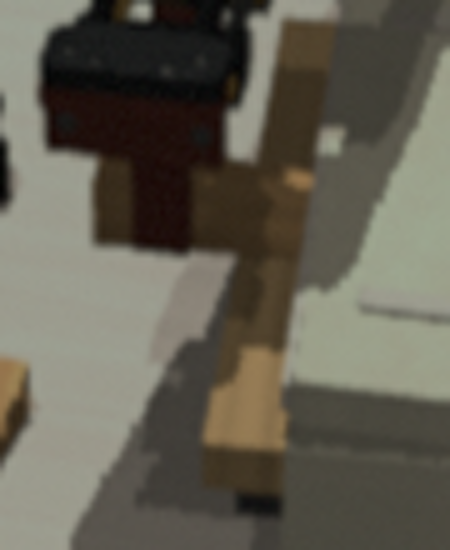

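The wedge slid on and now sits about 17 mm past the middle, still under the lid and lightly loaded. Now I draw it straight out along the box's -x.

>>> jog_arm:
  steps:
    - [[-0.003,0.0001,0,0,0,0,1],[-0.004,0.0002,0,0,0,0,1],[-0.004,0.0002,0,0,0,0,1],[-0.004,0.0002,0,0,0,0,1],[-0.004,0.0002,0,0,0,0,1],[-0.004,0.0002,0,0,0,0,1],[-0.004,0.0002,0,0,0,0,1],[-0.004,0.0002,0,0,0,0,1],[-0.004,0.0002,0,0,0,0,1],[-0.004,0.0002,0,0,0,0,1],[-0.004,0.0002,0,0,0,0,1],[-0.004,0.0002,0,0,0,0,1],[-0.004,0.0002,0,0,0,0,1],[-0.004,0.0002,0,0,0,0,1],[-0.004,0.0002,0,0,0,0,1],[0,0,0,0,0,0,1]]

```text
t: 10.27
ee_pos: [557.5, -53.3, 328.6]
orientation: [2.139, 2.286, 0.019]
ft_force: [-0.3, 0.0, -1.2]
width: 39.7
```

```bash
python3 -c "
from rel import *
state();gp();print(ctrl.get_obs()['moment'])
a=ctrl.get_image('scene')[130:280,250:390,::-1]
cv2.imwrite('pics/s7.png',cv2.resize(a,(513,550),interpolation=cv2.INTER_CUBIC))"
```

```text
t 10.27 p [557.53 -53.28 328.63] yang 3.81 tilt 0.95 F [-0.34  0.   -1.23] w 39.7
grasp [560.24 -53.11 165.65] box x -238.90312351452798 box y -25.184394469407607 z 165.65462516498914
[-0.   -0.11  0.01]
```

View pics/s7.png

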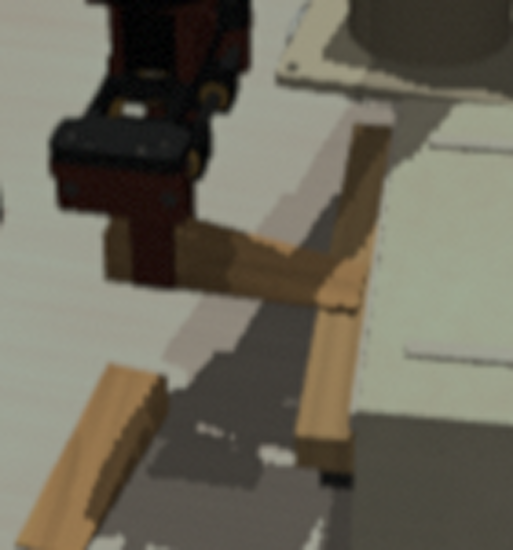

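The lid is released (force about 0) and the wedge is held and clear of the lid. I'll go on out past the sill, level the tool and rise.

>>> jog_arm:
  steps:
    - [[-0.01,0,0,0.2,0,0,1],[-0.015,0,0,0.2,0,0,1],[-0.02,0,0,0.2,0,0,1],[-0.02,0,-0.005,0.2,0,0,1],[-0.02,0,-0.01,0.15,0,0,1],[-0.01,0,-0.01,0,0,0,1],[0,0,0,0,0,0,1],[0,0,0,0,0,0,1]]

```text
t: 10.98
ee_pos: [564.0, -148.2, 354.5]
orientation: [2.147, 2.291, 0.002]
ft_force: [-0.9, 0.5, -1.2]
width: 40.1
```

```bash
python3 -c "
from rel import *
state([437,-383,330],7.5);gp()
a=ctrl.get_image('scene');cv2.imwrite('pics/s8.png',a[:,:,::-1])
for d in ctrl.look_for('wedge','scene'): print(d)
b=ctrl.get_image('top');cv2.imwrite('pics/t8.png',b[:,:,::-1])"
```

```text
t 10.98 p [ 563.95 -148.2   354.54] yang 3.72 tilt 0.14 F [-0.92  0.46 -1.23] w 40.1
tool shift [-226.06 -141.97   24.27] turn z -3.7801340738707245
grasp [ 564.34 -148.22  191.54] box x -333.85493372224335 box y -18.317397694406896 z 191.5436149745582
{'bbox': [232.2, 171.6, 304.7, 196.6], 'p': 0.75}
{'bbox': [251.4, 315.8, 332.1, 344.7], 'p': 0.68}
```

View pics/s8.png

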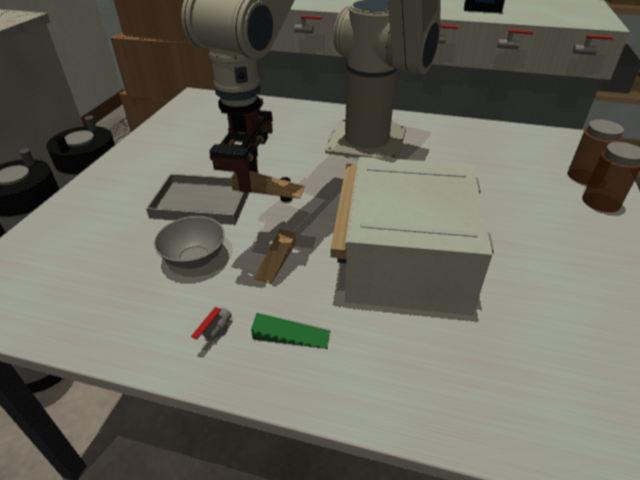

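View pics/t8.png

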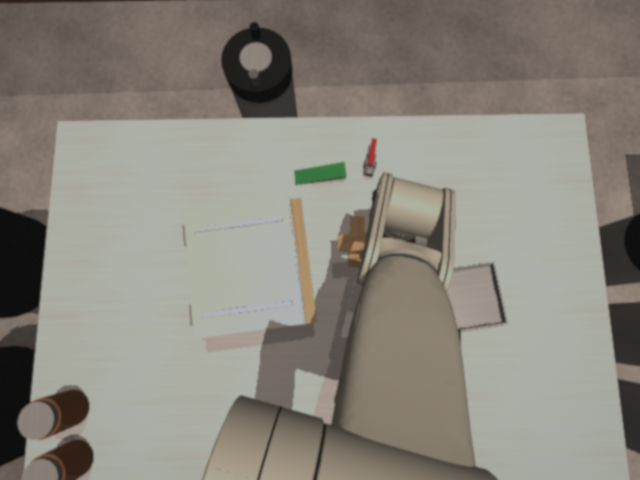

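The lid is shut and the wedge is in the fingers, at scene (268,185). I'll check how it hangs in the grip, against a projection of a level wedge.

```bash
cat > ov.py <<'E'
from rel import *
def overlay(fn,out,box,pitch=0,dx=0):
    o=ctrl.get_obs(); M=R.from_rotvec(o["orientation"]).as_matrix(); g=o["ee_pos"]+163*M[:,2]
    im=cv2.imread(fn); s=5; l,t,r,b=box
    c=cv2.resize(im[t:b,l:r],None,fx=s,fy=s,interpolation=cv2.INTER_CUBIC)
    V=np.array([[x,y,z] for x,zt in((-33,30),(107,4)) for y in(-20,20) for z in(0,zt)],float)
    V[:,2]-=22.5; V[:,0]+=dx; V=R.from_euler("y",pitch,degrees=True).apply(V)  # +pitch => thin end down
    W=g+V[:,[0]]*M[:,0]+V[:,[1]]*M[:,1]-V[:,[2]]*M[:,2]
    p=((proj("scene" if "/s" in fn else "top",W)-[l,t]+.5)*s).astype(int)
    for i,j in [(0,1),(2,3),(4,5),(6,7),(0,2),(1,3),(4,6),(5,7),(0,4),(1,5),(2,6),(3,7)]: cv2.line(c,tuple(p[i].tolist()),tuple(p[j].tolist()),(255,255,0),1)
    cv2.imwrite(out,c)
E
python3 -c "
from ov import *
overlay('pics/s8.png','pics/o8.png',(200,130,330,220))"
```

```text
(no output)
```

View pics/o8.png

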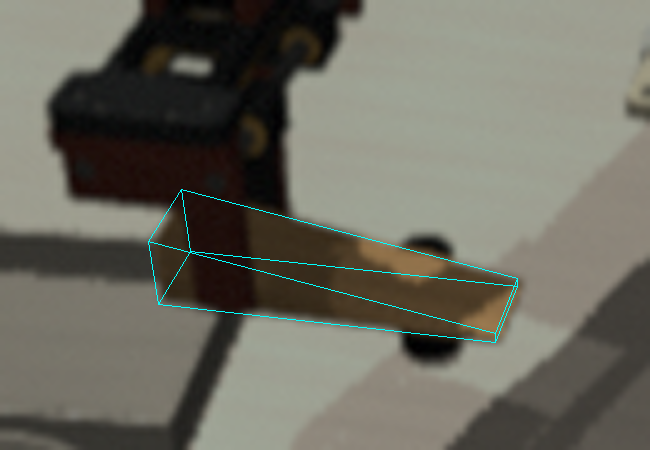

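The overlay matches, so the wedge is level and straight in the grip. Next, move over the tray.

>>> jog_arm:
  steps:
    - [[-0.0174,-0.011,0,0,0,-0.29,1],[-0.0174,-0.011,0,0,0,-0.29,1],[-0.0174,-0.011,0,0,0,-0.29,1],[-0.0174,-0.011,0,0,0,-0.29,1],[-0.0174,-0.011,0,0,0,-0.29,1],[-0.0174,-0.011,0,0,0,-0.29,1],[-0.0174,-0.011,0,0,0,-0.29,1],[-0.0174,-0.011,0,0,0,-0.29,1],[-0.0174,-0.011,0,0,0,-0.29,1],[-0.0174,-0.011,0,0,0,-0.29,1],[-0.0174,-0.011,0,0,0,-0.29,1],[-0.0174,-0.011,0,0,0,-0.29,1],[-0.0174,-0.011,0,0,0,-0.29,1],[0,0,0,0,0,0,1],[0,0,0,0,0,0,1]]

```text
t: 12.38
ee_pos: [443.3, -386.4, 353.2]
orientation: [-2.071, -2.362, -0.001]
ft_force: [-0.4, 0.1, -1.0]
width: 40.0
```

```bash
python3 -c "
from ov import *
state([437,-383,192],7.5);gp()
a=ctrl.get_image('scene');cv2.imwrite('pics/s9.png',a[:,:,::-1])
overlay('pics/s9.png','pics/o9.png',(130,100,290,240))"
```

```text
t 12.38 p [ 443.32 -386.42  353.24] yang 7.52 tilt 0.06 F [-0.4   0.07 -0.99] w 40.0
tool shift [  4.08  -5.89 161.24] turn z 0.019551018969172773
grasp [ 443.37 -386.27  190.24] box x -556.4199760103827 box y 129.22481962216722 z 190.24057318985822
```

View pics/o9.png

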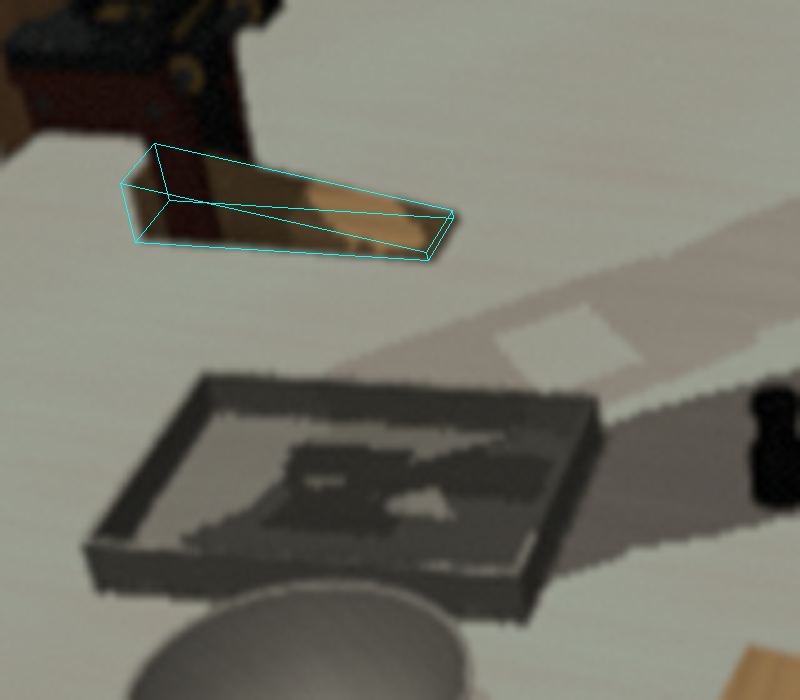

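>>> jog_arm:
  steps:
    - [[0.002,-0.003,0.015,0,0,0,1],[0.002,-0.003,0.02,0,0,0,1],[0,0,0.02,0,0,0,1],[0,0,0.02,0,0,0,1],[0,0,0.02,0,0,0,1],[0,0,0.02,0,0,0,1],[0,0,0.018,0,0,0,1],[0,0,0.013,0,0,0,1],[0,0,0.008,0,0,0,1],[0,0,0.004,0,0,0,1],[0,0,0,0,0,0,1],[0,0,0,0,0,0,1]]

```text
t: 13.43
ee_pos: [437.5, -383.5, 196.3]
orientation: [2.069, 2.363, 0.001]
ft_force: [0.1, 0.2, -0.7]
width: 39.6
```

```bash
python3 -c "
from ov import *
state([437,-383,189.5],7.5);gp()
a=ctrl.get_image('scene');cv2.imwrite('pics/s10.png',a[:,:,::-1])
overlay('pics/s10.png','pics/o10.png',(130,120,270,240))"
```

```text
t 13.43 p [ 437.49 -383.48  196.28] yang 7.59 tilt 0.09 F [ 0.06  0.24 -0.67] w 39.6
tool shift [ 0.54 -0.43  6.78] turn z 0.09064187862521855
grasp [ 437.73 -383.55   33.28] box x -553.070962601153 box y 134.51892546249437 z 33.28203731338053
```

View pics/o10.png

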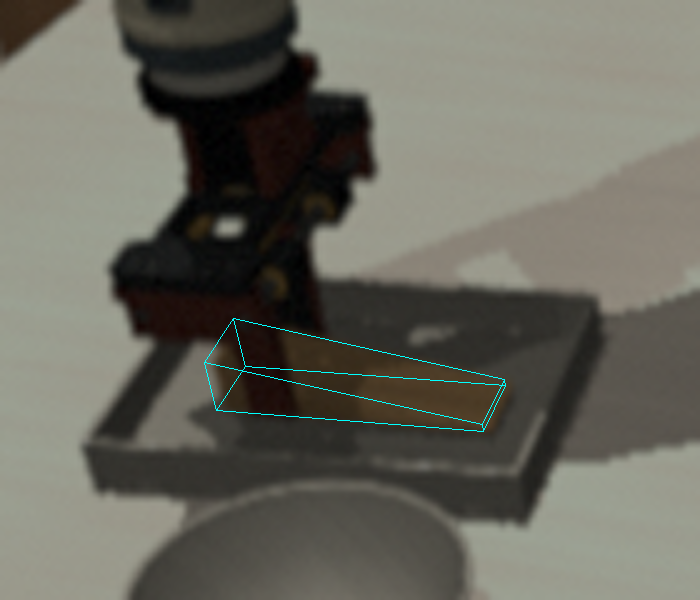

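The wedge hangs inside the tray, about 6 mm above the floor. I'll lower it gently.

>>> jog_arm:
  steps:
    - [[0,0,0.002,0,0,0,1],[0,0,0.0015,0,0,0,1],[0,0,0.001,0,0,0,1],[0,0,0.001,0,0,0,1],[0,0,0,0,0,0,1],[0,0,0,0,0,0,1]]

```text
t: 13.98
ee_pos: [437.2, -383.7, 190.5]
orientation: [2.069, 2.362, 0.001]
ft_force: [-1.2, -1.1, 0.4]
width: 40.1
```

>>> jog_arm:
  steps:
    - [[0,0,0.0005,0,0,0,1],[0,0,0.0005,0,0,0,1],[0,0,0,0,0,0,1],[0,0,0,0,0,0,1]]

```text
t: 14.32
ee_pos: [437.2, -383.7, 189.7]
orientation: [2.069, 2.363, 0.001]
ft_force: [-1.9, -1.1, 4.9]
width: 39.3
```

Contact with the floor (about 5 N). Release slowly, then rise straight up.

>>> jog_arm:
  steps:
    - [[0,0,0,0,0,0,0],[0,0,0,0,0,0,-0.2],[0,0,0,0,0,0,-0.4],[0,0,0,0,0,0,-0.5],[0,0,0,0,0,0,-0.5],[0,0,0,0,0,0,-0.5],[0,0,-0.003,0,0,0,-0.5],[0,0,-0.01,0,0,0,-0.5],[0,0,-0.02,0,0,0,-0.5],[0,0,-0.03,0,0,0,-0.5],[0,0,-0.03,0,0,0,-0.5],[0,0,-0.03,0,0,0,-0.5],[0,0,-0.03,0,0,0,-0.5],[0,0,-0.02,0,0,0,-0.5],[0,0,0,0,0,0,-0.5],[0,0,0,0,0,0,-0.5]]

```text
t: 15.65
ee_pos: [437.0, -383.5, 364.1]
orientation: [2.067, 2.36, 0.001]
ft_force: [-0.1, -0.6, -0.0]
width: 65.6
```

```bash
python3 -c "
from rel import *
state()
a=ctrl.get_image('scene');cv2.imwrite('pics/s11.png',a[:,:,::-1])
print([d['bbox'] for d in ctrl.look_for('wedge','scene')],[d['uv'] for d in ctrl.landmark_of('wedge','scene')])
c=a[120:330,130:500,::-1];cv2.imwrite('pics/s11c.png',cv2.resize(c,(740,420),interpolation=cv2.INTER_CUBIC))"
```

```text
t 15.65 p [ 437.04 -383.53  364.1 ] yang 7.58 tilt 0.23 F [-0.1  -0.6  -0.04] w 65.6
[[175.3, 185.9, 232.5, 205.7]] [[270.1, 335.7], [190.5, 201.0]]
```

View pics/s11c.png

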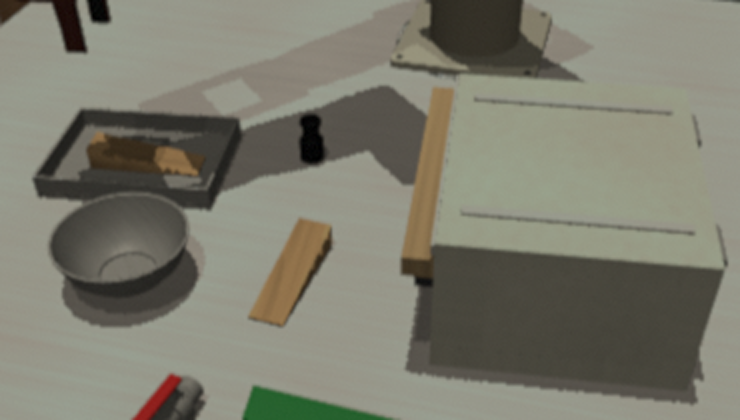

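The wedge lies on its base in the tray, at crop (145,155), i.e. scene (200,196). The lid is shut with no gap, the gripper is well clear, and the spare and the green wedge haven't moved. One numeric check, then I hand it in.

```bash
python3 -c "
from rel import *
a=np.radians(97.6); g=np.array([437.2,-383.7]);d=np.array([np.cos(a),np.sin(a)])
print(proj('scene',np.r_[g-3*d,4]))
V=[np.r_[g+x*d+y*np.array([-d[1],d[0]]),4+z] for x,t in((-33,30),(107,4)) for y in(-20,20) for z in(0,t)]
P=proj('scene',V);print(P.min(0),P.max(0))
print(ctrl.close_job())"
```

```text
[[187.59 200.15]]
[171.09 185.35] [231.08 207.86]
the job is handed in; nothing more can be done
None
```

The wedge is out and lies on its base in the rectangular tray, and the cold box lid is shut. I handed the job in at about 16 s of the 51 s allowed.

- **Side pulls:** I gripped the wedge about 33 mm from its thick end and pulled it about 15 mm towards the robot. The pull back stuck at first, with about 30 N sideways and 25 N of downward push. I raised and levelled the tool slightly, and it then slid to about 17–19 mm past the middle, a few mm more than asked.
- **Drawing out:** The pull was along the box's front-back axis. When the lid let go, the wedge drifted up to about 7 mm sideways.
- **Last checks:**
  - In the final picture the lid has no gap, the gripper is clear, and the spare and the green look-alike have not moved.
  - The wedge's outline and origin agree with a flat wedge in the tray to within about 1–4 pixels.
  - The highest force I read was about 41 N at the wrist, in the stuck pull. I only read forces at the end of each move, so brief peaks could have been higher.
  - I took no final picture from the top camera, so the placing was checked in one view only.

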